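# Tidy the hallway ledge

## Task

Tidy the ledge by putting each thing where it belongs: the door key with its fob in the round key dish, the closed sunglasses case lying flat inside the lined tray, and in the wooden shoe-care box the brush lying bristles down in the long bay and the polish tin upright, lid up, in the short bay. Leave the lip balm tube and the eye-drop bottle standing where they are.

Things in the scene. Friction and masses are not known exactly. Their poses are not given: they have to be found in the camera images.
- door_key: Loose door key: a light wooden fob block 40 long x 20 wide x 16 high, with a ring and a flat 4 mm thick steel key fixed rigidly to one end, lying on the ledge. Origin: centre of the underside of the fob; +x points along the whole to the key's tip, 71 mm from the origin; the fob's other end is at x = -20 mm; z up. Grip the fob across its 20 mm width. 35 to 65 g.
- sunglasses_case: Loose closed sunglasses case, mid-grey plastic with a dark seam and small steel clasp, a rounded block 150 long (its x) x 56 wide (y) x 42 high. Origin: centre of its underside, z up. Its straight sides are gripped across the 56 mm. 70 to 130 g.
- shoe_brush: Loose shoe brush lying bristles down: brown wooden block 135 long (its x) x 44 wide (y), occupying heights 22 to 42 mm, over dark stiff bristles 124 x 37 mm from 0 to 23 mm. Origin: centre of the bristles' underside, z up. Grip the wood across the 44 mm. 70 to 130 g.
- polish_tin: Loose round metal polish tin, closed, diameter 58, height 30 mm, standing upright, lid up. Origin: centre of its underside, z up. 56 to 104 g.
- key_dish: Fixed round stainless steel dish, open above: 144 mm across at the foot, 164 mm at the rim, rim 20 mm high, walls 3 mm, inner floor 4 mm above the ledge. Origin: centre of its underside.
- glasses_tray: Fixed open tray, white plastic rim and grey lining: outside 104 (its x) x 196 (its y) x 14 mm high, walls 4 mm, inner floor 96 x 188 mm, 5 mm above the ledge. Origin: centre of its underside. The case lies in it with its length along the tray's y, either way round.
- brush_bay (a point): Centre of the inner floor of the long bay of the fixed light-wood shoe-care box; floor 4 mm above the ledge. The box is 92 (x) x 270 (y) x 15 mm high outside, walls 5 mm, divided into two bays in line along its y. The long bay is 82 (x) x 170 (y) mm inside. The brush lies along the bay's y, either way round. Axes are the box's.
- tin_bay (a point): Centre of the inner floor of the short bay of the same box, 132.5 mm from the long bay's centre along +y of the box; 82 (x) x 85 (y) mm inside, floor 4 mm above the ledge, walls up to 15 mm. Axes are the box's.
- lip_balm: Bystander, loose: upright lip balm tube, white with a clear cap, 18 mm across, 65 mm high, standing among the things. Origin: centre of its underside. To be left standing where it is.
- eye_drops: Bystander, loose: small upright white eye-drop bottle with a narrower grey cap, 22 mm across, 53 mm high, standing among the things. Origin: centre of its underside. To be left standing where it is. (Nearer the robot also lie, outside the work: a white door stop wedge 30 mm high, a slim lens spray bottle 95 mm high, and a flat mint tin 60 x 40 x 16 mm.)
Things that resemble listed ones, but are neither listed nor needed, are in the scene too. Of the things shaped like the key_dish, the stainless one is meant. What is shaped like the polish_tin but yellow is not meant.

How it is judged (in metres and radians):
At the end, for the whole second after the job is handed in: Fob within 50 mm of the dish centre, below 30 mm; case flat in the tray within 25 mm of its centre both ways; brush flat in the long bay (23 mm across, 20 mm along), tin flat in the short bay (16 across, 18 along), both right way up; all released and at rest (horizontal distance between door_key and key_dish below 0.05 m and height (world z) of door_key below 0.03 m and angle between door_key's own z axis and vertical below 0.35 rad and x of sunglasses_case in the frame of glasses_tray between -0.025 and 0.025 m and y of sunglasses_case in the frame of glasses_tray between -0.025 and 0.025 m and z of sunglasses_case in the frame of glasses_tray below 0.012 m and angle between each of sunglasses_case, shoe_brush, polish_tin's own z axis and vertical below 0.12 rad and x of shoe_brush in the frame of brush_bay between -0.023 and 0.023 m and y of shoe_brush in the frame of brush_bay between -0.02 and 0.02 m and z of shoe_brush in the frame of brush_bay below 0.007 m and x of polish_tin in the frame of tin_bay between -0.016 and 0.016 m and y of polish_tin in the frame of tin_bay between -0.018 and 0.018 m and z of polish_tin in the frame of tin_bay below 0.007 m and linear speed of each of door_key, sunglasses_case, shoe_brush, polish_tin below 0.02 m/s); the robot touches nothing.
It fails at once if the lip balm tube is pushed more than 30 mm or knocked over (distance of lip_balm from where it was at the start of the episode above 0.03 m or angle between lip_balm's own z axis and vertical above 0.5 rad).
It fails at once if the eye-drop bottle is pushed more than 30 mm or knocked over (distance of eye_drops from where it was at the start of the episode above 0.03 m or angle between eye_drops's own z axis and vertical above 0.5 rad).
It also fails if it takes over 109 s, if anything falls off the work surface, if the arm or the gripper's body presses on something with over 40 N, if the wrist force passes 120 N, or if a joint passes its speed limit or range.

## Robot

A 6-joint arm with a two-finger parallel gripper is mounted at the origin on the work surface. World frame = base frame: x ahead of the robot, y to its left, z up, the work surface at z = 0. Lengths are in mm, angles in rad, forces in N, time in s.
With the tool pointing down it reaches from about 275 to 1000 mm from the base axis. Payload 8.4 kg.
Tool frame: the origin (TCP) lies at the centre of the arm's flange, where the gripper is bolted on; the fingertips stand 173 mm ahead of it and the grasp point (between the pads) lies 155 mm ahead of it; z points along the fingers, y is the direction in which the jaws open and shut (so a half turn about z gives the same grasp; the last joint's range is limited). The gripper opens to 85 mm and grips with 20 to 120 N. Pads are 22 mm wide; open, the fingers measure 114 mm over their backs; the gripper's body (76 mm by 85 mm) begins 54 mm behind the grasp point. The pads swing forward as they close: fully open they stand 13 mm farther back than shut.
Start: joints at [-1.11, 0.353, 1.633, -0, 1.155, -0.002], TCP at [279.034, -559.258, 404.681] pointing down, gripper open.
Joint ranges: [-2.63, 2.63], [-0.92, 2.1], [0.06, 2.66], [-1.3, 4.44], [0, 2.69], [-3.02, 3.02]. Speed limits (rad/s): [2.22, 2.22, 2.79, 3.14, 3.14, 3.14].

## Interface

Orientations are given as [roll, pitch, yaw] about the fixed x, y, z axes, in that order (R = Rz(yaw) Ry(pitch) Rx(roll)).
In Python, from rig import sense, grab_frame, camera_model, sign_off gives the robot as it stands. The module is installed in compiled form; this text tells all that it offers.
- The arm moves only by the tool step_arm, never from a script. Its argument "commands" is a list of rows, each a list of 3 entries, a list of its own where there are three numbers: the shift along the tool's x, y, z in mm, then the turn about the tool's z in rad, then the opening, from 0 (shut) to 1 (fully open). A call has 1 to 20 rows; each row shifts and turns the pose as measured when the row begins, along the tool's axes as they then stand; what a row does not reach is not made up. A row lasts 1/8 s, in which the tool goes at most 62.5 mm and 10.7 degrees, less where a joint would pass 70% of its speed; a pose out of reach is approached as far as the arm can. A call with a gripper value outside its range is refused whole. The fingers move at their own pace and stop on an object; "force" is the grip in N (left out, the last holds). Time passes only in rows, so rows that do not move let the fingers close. It gives the time, the measured TCP pose, the force and the opening at its end, in the units of the state.
- sense(): the state, without advancing time (a new reading comes with each control period).
- grab_frame(name): name is "side" or "top" or "wrist"; returns the picture (420x560x3 uint8, blue, green, red); there is no depth.
- camera_model(name): a dict with "fx", "fy", "cx", "cy" (pixels), "dist" ([k1, k2, p1, p2, k3] as OpenCV has them; the pictures are not rectified), "R" (3x3) and "t" (3): a world point X has camera coordinates R X + t. Camera axes: x right, y down, z forward; pixel columns grow to the right and rows downward; lengths in mm; the calibration is good to about 2 mm. A picture is of the moment at which its call begins: read the wrist's pose just before it. camera_model takes no time and is no camera call; for the wrist camera it gives the pose at the moment of the call.
- sign_off(): hands the job in, once; it reports no verdict.
The state is a dict: "clock": time; "qpos": joint angles; "qvel": joint speeds; "joint_efforts": joint torques, N m; "eef_pos": TCP position; "tcp_rot": TCP orientation; "contact_force": force on the tool from outside, world axes, zero at the start; "wrist_torque": the same for the moment, N m; "opening": opening from 0.0 (shut) to 1.0 (fully open).
Only numpy, scipy, OpenCV 4.12 (cv2) and the standard library are available. Lean on these libraries where they do the work, as an engineer would, in place of code of your own. Each camera call takes 0.05 s, during which the arm holds its last target. There are 200 camera calls.

## Working session

There is one attempt and no reset: what is moved stays moved. The work goes in short steps, Python scripts to look and compute and a tool call to move; the robot and the scene stay as the last step left them, time stands still between calls to the robot, and variables do not carry over. Pictures are saved under pics/ and viewed, about 12 in all and at most 16, crops included, and the job is handed in when it is done.

Besides the shell and the picture viewer there is one more tool, called after "Request:" as name(argument=value, ...) on one line, values as JSON. step_arm: Moves the arm, as the interface text tells. Its arguments: {"type":"object","properties":{"commands":{"type":"array","items":{"type":"array"}},"force":{"type":"number"}},"required":["commands"]}

```bash
mkdir -p pics; cat > h.py <<'E'
import numpy as np, cv2
from rig import sense, grab_frame, camera_model, sign_off
def ray(m,u,v):
    K=np.array([[m['fx'],0,m['cx']],[0,m['fy'],m['cy']],[0,0,1.]])
    p=cv2.undistortPoints(np.array([[[u,v]]],float),K,np.array(m['dist'],float))[0,0]
    R=np.array(m['R']);t=np.array(m['t']); return -R.T@t, R.T@np.array([p[0],p[1],1])
def at(m,u,v,z):
    c,d=ray(m,u,v); return (c+d*(z-c[2])/d[2])[:2].round(1)
def tri(obs):
    A=np.zeros((3,3));b=np.zeros(3)
    for m,u,v in obs:
        c,d=ray(m,u,v);d=d/np.linalg.norm(d);P=np.eye(3)-np.outer(d,d);A+=P;b+=P@c
    return np.linalg.solve(A,b).round(1)
def proj(m,X):
    K=np.array([[m['fx'],0,m['cx']],[0,m['fy'],m['cy']],[0,0,1.]])
    return cv2.projectPoints(np.array(X,float).reshape(-1,3),cv2.Rodrigues(np.array(m['R'],float))[0],np.array(m['t'],float),K,np.array(m['dist'],float))[0][:,0].round(1)
E
python3 - <<'E'
from h import *
s=sense();print({k:np.round(v,3) for k,v in s.items()})
for n in ("top","side"):
    cv2.imwrite(f"pics/{n}0.png",cv2.resize(grab_frame(n),(800,600),interpolation=cv2.INTER_CUBIC))
    m=camera_model(n);R=np.array(m['R']);print(n,m['fx'],(-R.T@np.array(m['t'])).round(0),R.round(2).tolist())
E
```

```text
{'clock': np.float64(0.0), 'qpos': array([-1.11 ,  0.354,  1.634,  0.   ,  1.155, -0.002]), 'qvel': array([ 0.001, -0.   , -0.001, -0.002,  0.   , -0.001]), 'joint_efforts': array([-5.0000e-03, -6.0526e+01, -3.4208e+01, -0.0000e+00,  9.0000e-03,
        0.0000e+00]), 'eef_pos': array([ 278.927, -559.046,  403.939]), 'tcp_rot': array([-3.14 , -0.   ,  0.463]), 'contact_force': array([ 0.021, -0.133,  0.525]), 'wrist_torque': array([ 0.016,  0.037, -0.007]), 'opening': np.float64(0.998)}
top 443.9241524029362 [ 350.   -4. 1192.] [[-0.03, -1.0, 0.02], [-1.0, 0.03, -0.06], [0.06, -0.02, -1.0]]
side 477.9814651405981 [ 300. 1295.  976.] [[-0.99, -0.1, 0.01], [-0.07, 0.58, -0.81], [0.08, -0.81, -0.58]]
```

View pics/top0.png

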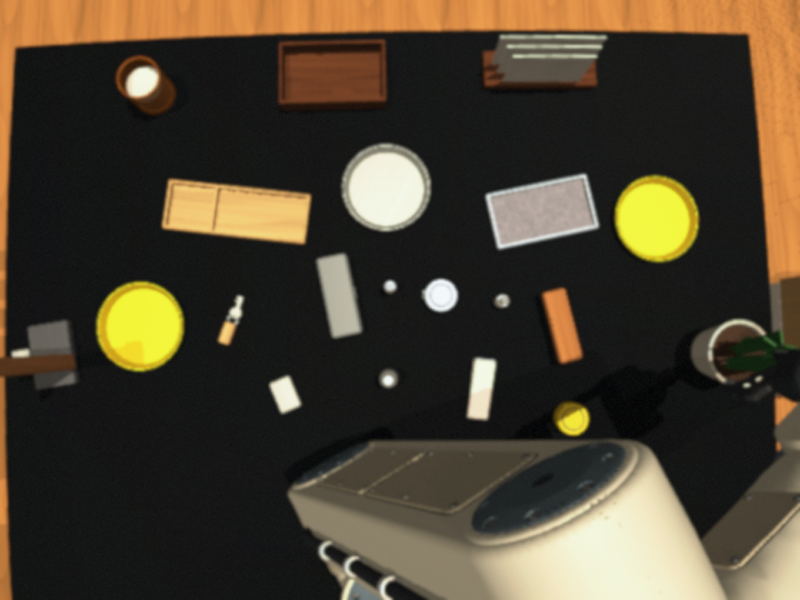

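View pics/side0.png

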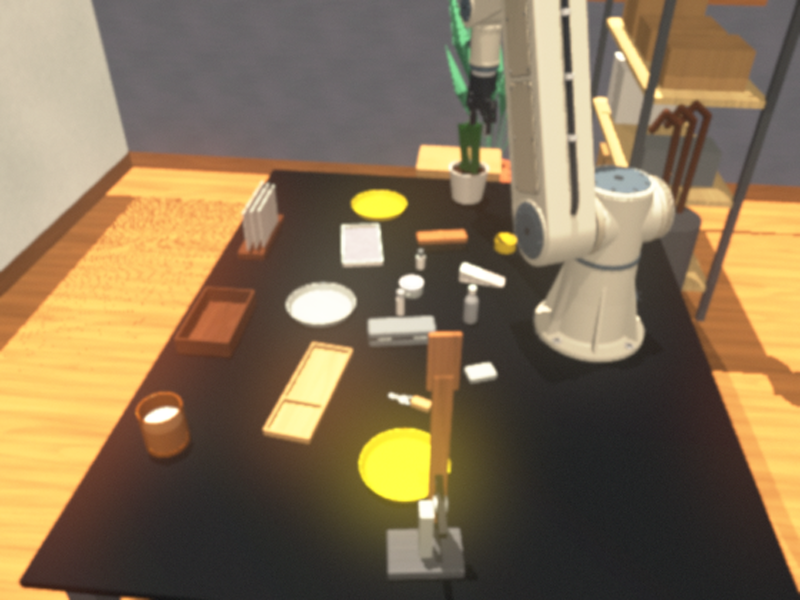

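Top view (800 px): silver tin (440,295), grey case (339,295), key (230,325), brush (562,325), stainless dish (387,187), tray (542,211), box (237,211, short bay on the left, +y), balm and eye-drops at (390,286) and (502,300). The side view agrees, with the case at (402,330), tin (411,286), brush (442,237).

```bash
python3 - <<'E'
from h import *
t=camera_model("top");s=camera_model("side")
k=.7
T={'boxA':((168,179),15),'boxB':((311,194),15),'boxC':((306,243),15),'boxD':((163,229),15),'trA':((486,194),14),'trB':((586,175),14),'trC':((598,228),14),'trD':((498,248),14),
'cA':((317,258),42),'cB':((346,253),42),'cC':((361,333),42),'cD':((333,338),42),'bA':((543,292),42),'bB':((566,288),42),'bC':((581,358),42),'bD':((559,363),42),
'tin':((440,295),30),'balm':((390,286),65),'eye':((502,300),53),'dish':((387,187),20),'fobend':((225,344),16),'fobfront':((233,321),16),'tip':((240,297),2),'spray':((389,379),95)}
P={n:at(t,u*k,v*k,z) for n,((u,v),z) in T.items()}
for n,p in P.items(): print(n,p)
for g in ('box','tr','c','b'):
    q=np.array([P[g+c] for c in 'ABCD'],np.float32);r=cv2.minAreaRect(q);print(g,q.mean(0),r)
for n,a,b in (('tin',(440,295),(411,281)),('dish',(387,187),(321,301)),('balm',(390,284),(401,293)),('eye',(502,298),(420,252)),('tray',(542,211),(362,243)),('boxcorner',(306,243),(352,347)),('caseC corner',(361,333),(369,321)),('brush',(562,325),(441,232))):
    print(n,tri([(t,a[0]*k,a[1]*k),(s,b[0]*k,b[1]*k)]))
E
```

```text
boxA [658.8 419.2]
boxB [621.5 146.7]
boxC [528.7 157.3]
boxD [562.9 428.1]
trA [ 614.3 -183.4]
trB [ 648.3 -377.9]
trC [ 545.2 -395.8]
trD [ 510.8 -202.3]
cA [496.5 133.9]
cB [504.3  80.9]
cC [357.9  56.7]
cD [350.2 107.6]
bA [ 424.  -277.8]
bB [ 430.3 -320.9]
bC [ 301.2 -343.7]
bD [ 293.4 -302.4]
tin [424.  -89.2]
balm [440.1   2. ]
eye [ 410.6 -199.6]
dish [630.1   3.4]
fobend [344. 311.]
fobfront [386.3 295.5]
tip [431.5 285.3]
spray [277.2   7.6]
box [592.975 287.825] ((593.75, 288.25), (276.13720703125, 96.25932312011719), 82.80207824707031)
tr [ 579.65 -289.85] ((579.4815063476562, -289.708251953125), (105.20851135253906, 197.44935607910156), 9.915526390075684)
c [427.22498  94.775  ] ((427.20001220703125, 95.30000305175781), (149.33470153808594, 53.56248474121094), 9.386150360107422)
b [ 362.225   -311.19998] ((362.72802734375, -311.484619140625), (132.89663696289062, 43.52133560180664), 10.667328834533691)
tin [423.1 -89.3  30.1]
dish [629.5   3.3  18.9]
balm [440.7   1.8  56.8]
eye [ 412.3 -201.    46. ]
tray [ 578.6 -290.6    7.8]
boxcorner [528.5 157.5  13.5]
caseC corner [429.8  68.6  27.1]
brush [ 362.5 -309.6   45.9]
```

```bash
cat >> h.py <<'E'
def go(x,y,z,yaw,step=45):
    """print rows (tool axes) from the measured pose to a target; tool pointing down"""
    s=sense();p=np.array(s['eef_pos']);ps=s['tcp_rot'][2]
    d=np.array([x,y,z])-p;dy=(yaw-ps+np.pi)%(2*np.pi)-np.pi
    n=max(1,int(np.ceil(max(np.linalg.norm(d)/step,abs(dy)/.17))))
    print('at',p.round(1),'yaw',round(ps,3),'op',round(s['opening'],3),'t',round(s['clock'],2),'roll/pitch',np.round(s['tcp_rot'][:2],3),'F',np.round(s['contact_force'],1))
    for i in range(n):
        a=ps+dy*i/n;w=d/n
        print([[round(w[0]*np.cos(a)+w[1]*np.sin(a)),round(w[0]*np.sin(a)-w[1]*np.cos(a)),round(-w[2])],round(-dy/n,3)],end=' ')
    print()
E
python3 -c "
from h import *
go(362.5,-311,300,.18)"
```

```text
at [ 278.9 -559.1  404. ] yaw 0.463 op 1.005 t 0.1 roll/pitch [-3.14  0.  ] F [ 0.2  0.5 -0.6]
[[27, -26, 15], np.float64(0.04)] [[25, -27, 15], np.float64(0.04)] [[24, -28, 15], np.float64(0.04)] [[23, -29, 15], np.float64(0.04)] [[22, -30, 15], np.float64(0.04)] [[21, -31, 15], np.float64(0.04)] [[19, -32, 15], np.float64(0.04)]
```

Request:
step_arm(commands=[[[27,-26,15],0.04,0.75],[[25,-27,15],0.04,0.75],[[24,-28,15],0.04,0.75],[[23,-29,15],0.04,0.75],[[22,-30,15],0.04,0.75],[[21,-31,15],0.04,0.75],[[19,-32,15],0.04,0.75]], force=40)

```text
clock: 0.98
eef_pos: [364.6, -307.8, 295.3]
tcp_rot: [-3.141, 0.0, 0.17]
contact_force: [0.1, -0.1, -0.6]
opening: 0.747
```

```bash
python3 -c "
from h import *
go(362.5,-311,300,.18)
m=camera_model('wrist');cv2.imwrite('pics/w1.png',grab_frame('wrist'))
for z in (42,):
  print(proj(m,[[362.5,-311,z],[427.2,-299.3,z],[297.3,-323,z]]))
go(362.5,-311,300,.18)
"
```

```text
at [ 364.6 -307.8  295.3] yaw 0.17 op 0.747 t 0.97 roll/pitch [-3.141  0.   ] F [ 0.1 -0.1 -0.6]
[[-3, 3, -5], np.float64(-0.01)] 
[[279.6 221.8]
 [279.  114.1]
 [280.4 314.4]]
at [ 364.2 -304.2  293.3] yaw 0.167 op 0.747 t 1.02 roll/pitch [-3.136e+00  3.000e-03] F [-1.8  2.8 -2. ]
[[-3, 6, -7], np.float64(-0.013)]
```

View pics/w1.png

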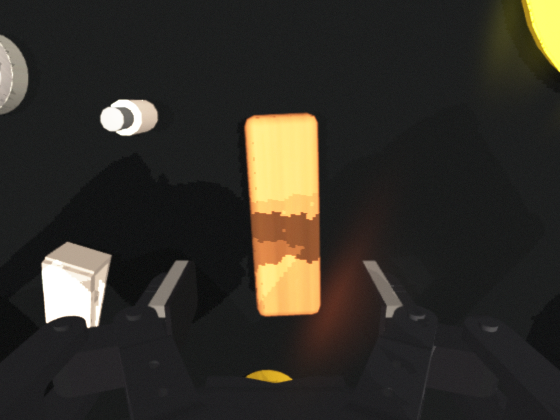

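The wrist view shows the brush spanning (246,116)–(320,314), a few pixels from where I predicted. I'll refine with these corners and descend.

```bash
python3 -c "
from h import *
m=camera_model('wrist');im=grab_frame('wrist');cv2.imwrite('pics/w2.png',im)
hsv=cv2.cvtColor(im,cv2.COLOR_BGR2HSV);k=((hsv[...,0]<18)&(hsv[...,1]>120)&(hsv[...,2]>60)).astype(np.uint8)
k=cv2.morphologyEx(k,cv2.MORPH_CLOSE,np.ones((15,15)))
c=max(cv2.findContours(k,0,2)[0],key=cv2.contourArea);b=cv2.boxPoints(cv2.minAreaRect(c));print(b)
q=np.array([at(m,*p,42) for p in b]);print(q.mean(0),cv2.minAreaRect(q.astype(np.float32)))
go(362.5,-311,300,.18)
go(362.5,-311,195,.18)
"
```

```text
[[250.02054  114.805336]
 [359.0237   107.477394]
 [375.2706   349.14987 ]
 [266.26743  356.4778  ]]
[ 350.775 -330.1  ] ((351.1917419433594, -331.4504699707031), (164.93252563476562, 76.85968780517578), 13.92776107788086)
at [ 364.2 -305.9  294.1] yaw 0.172 op 0.75 t 1.07 roll/pitch [-3.137e+00  3.000e-03] F [0.  1.2 0.4]
[[-3, 5, -6], np.float64(-0.008)] 
at [ 364.2 -305.9  294.1] yaw 0.172 op 0.75 t 1.07 roll/pitch [-3.137e+00  3.000e-03] F [0.  1.2 0.4]
[[-1, 2, 33], np.float64(-0.003)] [[-1, 2, 33], np.float64(-0.003)] [[-1, 2, 33], np.float64(-0.003)]
```

Request:
step_arm(commands=[[[-2,6,25],-0.008,0.75],[[0,1,30],0,0.75],[[0,0,30],0,0.75],[[0,0,14],0,0.75],[[0,0,0],0,0.75]])

```text
clock: 1.7
eef_pos: [364.1, -315.2, 193.7]
tcp_rot: [-3.141, 0.001, 0.184]
contact_force: [-0.1, -1.1, -0.3]
opening: 0.748
```

```bash
python3 -c "
from h import *
go(362.5,-312.5,195,.18)
"
```

```text
at [ 364.1 -315.2  193.7] yaw 0.184 op 0.748 t 1.7 roll/pitch [-3.141e+00  1.000e-03] F [-0.1 -1.1 -0.3]
[[-1, -3, -1], np.float64(0.004)]
```

Good; close and lift.

Request:
step_arm(commands=[[[-1,-2,-1],0,0.75],[[0,0,0],0,0.3],[[0,0,0],0,0.3],[[0,0,0],0,0.3],[[0,0,0],0,0.3],[[0,0,-25],0,0.3],[[0,0,-40],0,0.3],[[0,0,-40],0,0.3],[[0,0,0],0,0.3]])

```text
clock: 2.82
eef_pos: [363.2, -313.8, 305.3]
tcp_rot: [3.14, -0.001, 0.184]
contact_force: [0.3, -0.4, -1.2]
opening: 0.508
```

```bash
python3 -c "
from h import *
go(587,243,305,1.44)
cv2.imwrite('pics/w3.png',grab_frame('wrist'))
"
```

```text
at [ 363.2 -313.8  305.3] yaw 0.184 op 0.508 t 2.83 roll/pitch [ 3.14e+00 -1.00e-03] F [ 0.3 -0.4 -1.2]
[[23, -36, 0], np.float64(-0.09)] [[26, -34, 0], np.float64(-0.09)] [[29, -31, 0], np.float64(-0.09)] [[32, -29, 0], np.float64(-0.09)] [[34, -26, 0], np.float64(-0.09)] [[36, -23, 0], np.float64(-0.09)] [[38, -19, 0], np.float64(-0.09)] [[40, -16, 0], np.float64(-0.09)] [[41, -12, 0], np.float64(-0.09)] [[42, -8, 0], np.float64(-0.09)] [[43, -5, 0], np.float64(-0.09)] [[43, -1, 0], np.float64(-0.09)] [[43, 3, 0], np.float64(-0.09)] [[42, 7, 0], np.float64(-0.09)]
```

View pics/w3.png

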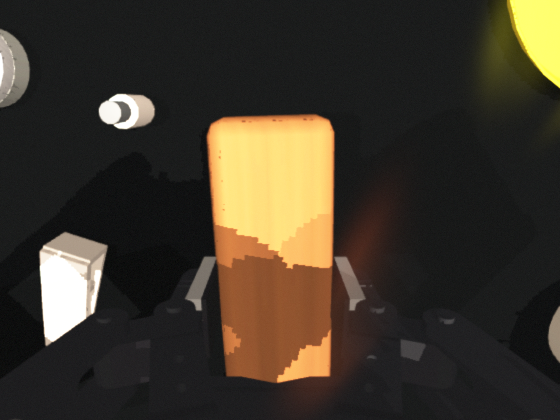

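The brush is held squarely (block spans columns 210–333, opening 0.51 ≈ 43 mm). Carry it to the long bay.

Request:
step_arm(commands=[[[23,-36,0],-0.09,0.3],[[26,-34,0],-0.09,0.3],[[29,-31,0],-0.09,0.3],[[32,-29,0],-0.09,0.3],[[34,-26,0],-0.09,0.3],[[36,-23,0],-0.09,0.3],[[38,-19,0],-0.09,0.3],[[40,-16,0],-0.09,0.3],[[41,-12,0],-0.09,0.3],[[42,-8,0],-0.09,0.3],[[43,-5,0],-0.09,0.3],[[43,-1,0],-0.09,0.3],[[43,3,0],-0.09,0.3],[[42,7,0],-0.09,0.3],[[0,0,0],0,0.3],[[0,0,0],0,0.3]])

```text
clock: 4.88
eef_pos: [572.1, 265.5, 275.5]
tcp_rot: [-3.107, 0.006, 1.484]
contact_force: [-1.1, -0.1, -1.6]
opening: 0.504
```

```bash
python3 -c "
from h import *
m=camera_model('wrist');im=grab_frame('wrist')
u=np.array([.1305,.9914,0]);v=np.array([.9914,-.1305,0]);c=np.array([593,288,15])
X=[c+a*v+b*u for a,b in ((46,-135),(46,135),(-46,135),(-46,-135),(41,42.5),(-41,42.5))]
P=proj(m,X);print(P)
for p in P: cv2.circle(im,tuple(int(i) for i in p),4,(255,0,0),1)
cv2.imwrite('pics/w4.png',im)
go(587,243,201,1.44)
"
```

```text
[[367.2 359.8]
 [419.6 -59. ]
 [253.1 -68.3]
 [242.3 353. ]
 [393.6 109.2]
 [256.2 102. ]]
at [572.2 265.4 275.7] yaw 1.484 op 0.513 t 4.92 roll/pitch [-3.107  0.006] F [-0.  -0.5 -0.7]
[[-11, 8, 37], np.float64(0.022)] [[-10, 9, 37], np.float64(0.022)]
```

View pics/w4.png

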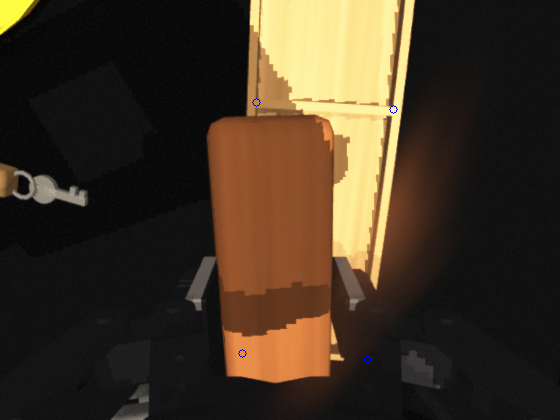

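The box fits my estimate (divider ends predicted within 2 px of the seen (256,102)/(395,108)). The tool has picked up about 2° of tilt, so I'll make the helper use the full rotation and aim the grasp point.

```bash
cat >> h.py <<'E'
from scipy.spatial.transform import Rotation as Ro
def go(x,y,z,yaw,step=40,L=165):
    """rows to bring the point L ahead of the TCP to x,y and z-L"""
    s=sense();R=Ro.from_euler('xyz',s['tcp_rot']);p=np.array(s['eef_pos']);ps=s['tcp_rot'][2]
    g=p+R.apply([0,0,L]);d=np.array([x,y,z-L])-g;dy=(yaw-ps+np.pi)%(2*np.pi)-np.pi
    n=max(1,int(np.ceil(max(np.linalg.norm(d)/step,abs(dy)/.13))))
    print('grasp',(g+[0,0,L]).round(1),'yaw',round(ps,3),'tilt',(R.apply([0,0,1])[:2]).round(3),'op',round(s['opening'],3),'t',round(s['clock'],2),'F',np.round(s['contact_force'],1),'need',d.round(1),round(dy,3))
    for i in range(n):
        w=R.inv().apply(d/n); a=w.round().astype(int).tolist()
        print([a,round(float(-dy/n),3)],end=' ')
        R=R*Ro.from_euler('z',-dy/n)
    print()
E
python3 -c "
from h import *
go(587,243,240,1.44)"
```

```text
grasp [566.4 264.9 275.8] yaw 1.484 tilt [-0.035 -0.003] op 0.513 t 4.92 F [-0.  -0.5 -0.7] need [ 20.6 -21.9 -35.8] -0.044
[[-10, 12, 18], 0.022] [[-10, 12, 18], 0.022]
```

Request:
step_arm(commands=[[[-10,12,18],0.022,0.3],[[-10,12,18],0.022,0.3],[[0,0,0],0,0.3]])

```text
clock: 5.3
eef_pos: [593.6, 238.6, 235.4]
tcp_rot: [-3.106, 0.009, 1.433]
contact_force: [0.7, 0.5, -0.4]
opening: 0.505
```

```bash
python3 -c "
from h import *
go(587,243,203,1.44)"
```

```text
grasp [587.5 237.9 235.5] yaw 1.433 tilt [-0.037 -0.004] op 0.505 t 5.3 F [ 0.7  0.5 -0.4] need [ -0.5   5.1 -32.5] 0.007
[[5, 0, 32], -0.007]
```

Request:
step_arm(commands=[[[5,0,20],-0.005,0.3],[[0,0,12],0,0.3],[[0,0,2],0,0.3],[[0,0,0],0,0.3]])

```text
clock: 5.8
eef_pos: [593.5, 243.6, 200.9]
tcp_rot: [-3.107, 0.009, 1.439]
contact_force: [-0.6, -1.6, 1.5]
opening: 0.509
```

```bash
python3 -c "
from h import *
go(587,243,200,1.44)"
```

```text
grasp [587.6 243.  201. ] yaw 1.439 tilt [-0.036 -0.004] op 0.509 t 5.8 F [-0.6 -1.6  1.5] need [-0.6  0.  -1. ] 0.001
[[0, -1, 1], -0.001]
```

Request:
step_arm(commands=[[[0,0,0],0,0.66],[[0,0,0],0,0.66],[[0,0,0],0,0.66],[[0,0,-25],0,0.66],[[0,0,-40],0,0.66],[[0,0,-20],0,0.66],[[0,0,0],0,0.66]])

```text
clock: 6.68
eef_pos: [595.8, 244.8, 286.2]
tcp_rot: [-3.105, 0.009, 1.44]
contact_force: [-0.2, 0.3, -0.6]
opening: 0.659
```

```bash
sed -i 's/abs(dy)\/.13/abs(dy)\/.08/' h.py; python3 -c "
from h import *
go(365,303,280,2.855,step=25)"
```

```text
grasp [589.6 244.1 286.3] yaw 1.44 tilt [-0.038 -0.004] op 0.659 t 6.67 F [-0.2  0.3 -0.6] need [-224.6   58.9   -6.3] 1.415
[[2, -13, 1], -0.079] [[3, -13, 1], -0.079] [[4, -12, 1], -0.079] [[5, -12, 1], -0.079] [[5, -12, 1], -0.079] [[6, -11, 1], -0.079] [[7, -11, 1], -0.079] [[8, -10, 1], -0.079] [[9, -9, 1], -0.079] [[10, -9, 1], -0.079] [[10, -8, 1], -0.079] [[11, -7, 1], -0.079] [[11, -6, 1], -0.079] [[12, -5, 1], -0.079] [[12, -4, 1], -0.079] [[12, -3, 1], -0.079] [[13, -2, 1], -0.079] [[13, -1, 1], -0.079]
```

Request:
step_arm(commands=[[[2,-13,1],-0.079,0.5],[[3,-13,1],-0.079,0.5],[[4,-12,1],-0.079,0.5],[[5,-12,1],-0.079,0.5],[[5,-12,1],-0.079,0.5],[[6,-11,1],-0.079,0.5],[[7,-11,1],-0.079,0.5],[[8,-10,1],-0.079,0.5],[[9,-9,1],-0.079,0.5],[[10,-9,1],-0.079,0.5],[[10,-8,1],-0.079,0.5],[[11,-7,1],-0.079,0.5],[[11,-6,1],-0.079,0.5],[[12,-5,1],-0.079,0.5],[[12,-4,1],-0.079,0.5],[[12,-3,1],-0.079,0.5],[[13,-2,1],-0.079,0.5],[[13,-1,1],-0.079,0.5],[[0,0,0],0,0.5]])

```text
clock: 9.05
eef_pos: [354.8, 297.8, 255.4]
tcp_rot: [-3.109, -0.056, 2.908]
contact_force: [0.7, 0.6, 0.3]
opening: 0.501
```

```bash
python3 -c "
from h import *
m=camera_model('wrist');im=grab_frame('wrist')
a=np.array([np.cos(-.286),np.sin(-.286),0]);o=np.array([365,303,16.]);X=[o-20*a,o,o+20*a,o+71*a-[0,0,14]]
P=proj(m,X);print(P)
for p in P: cv2.circle(im,tuple(int(i) for i in p),3,(255,0,0),1)
cv2.imwrite('pics/w5.png',im)
np.save('m5.npy',m,allow_pickle=True)
go(365,303,240,2.855)
"
```

```text
[[302.8 228.5]
 [300.4 260.4]
 [298.1 290.9]
 [292.4 349.9]]
grasp [345.1 294.6 255.8] yaw 2.906 tilt [-0.062 -0.019] op 0.498 t 9.1 F [-0.4  0.3 -1.1] need [ 19.9   8.4 -15.8] -0.051
[[-18, 13, 14], 0.051]
```

View pics/w5.png

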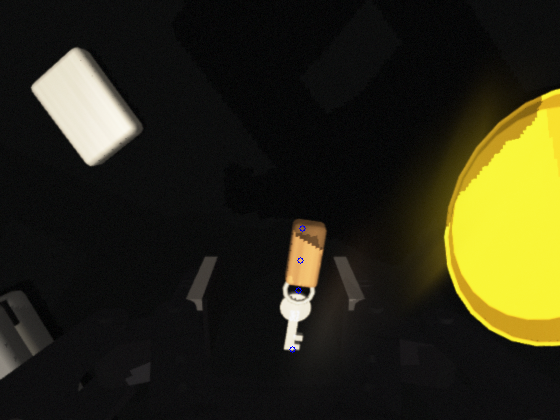

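Key fob seen at (306,253) centre, tip (291,349); the prediction was about 5 px off. Tilt has grown to 0.065 rad with turns of this sign; acceptable here, and I'll turn back next.

```bash
python3 -c "
from h import *
m=np.load('m5.npy',allow_pickle=True).item()
a=at(m,306,253,16);b=at(m,291,349,2);c=at(m,309.5,221,16);e=at(m,302.5,286,16);print(a,b,c,e,np.arctan2(*(b-a)[::-1]),np.arctan2(*(e-c)[::-1]))
go(a[0],a[1],215,2.855)
"
```

```text
[361.1 307.3] [432.2 282.2] [342.2 313.5] [381.6 300.7] -0.3393661817311875 -0.3141171148791491
grasp [345.1 294.6 255.8] yaw 2.906 tilt [-0.062 -0.019] op 0.498 t 9.1 F [-0.4  0.3 -1.1] need [ 16.   12.7 -40.8] -0.051
[[-7, 9, 20], 0.026] [[-7, 9, 20], 0.026]
```

Request:
step_arm(commands=[[[-7,8,20],0.043,0.5],[[-7,8,20],0.043,0.5],[[0,0,0],0,0.5]])

```text
clock: 9.48
eef_pos: [372.1, 309.0, 212.7]
tcp_rot: [-3.104, -0.052, 2.813]
contact_force: [-0.9, 0.6, 0.0]
opening: 0.5
```

```bash
python3 -c "
from h import *
go(362,306.5,178,2.82)
"
```

```text
grasp [362.1 306.  213.1] yaw 2.813 tilt [-0.061 -0.018] op 0.5 t 9.47 F [-0.9  0.6  0. ] need [ -0.1   0.5 -35.1] 0.007
[[-2, 2, 35], -0.007]
```

Request:
step_arm(commands=[[[-1,1,20],0,0.5],[[-1,1,14],0,0.5],[[0,0,0],0,0.5],[[0,0,0],0,0.05],[[0,0,0],0,0.05],[[0,0,0],0,0.05],[[0,0,0],0,0.05],[[0,0,0],0,0.05]], force=30)

```text
clock: 10.48
eef_pos: [373.8, 309.7, 180.6]
tcp_rot: [-3.107, -0.05, 2.812]
contact_force: [-0.2, 0.4, -0.6]
opening: 0.221
```

Request:
step_arm(commands=[[[0,0,-25],0,0.05],[[0,0,-40],0,0.05],[[0,0,-40],0,0.05],[[0,0,0],0,0.05]])

```text
clock: 10.98
eef_pos: [379.9, 311.3, 287.9]
tcp_rot: [-3.106, -0.051, 2.812]
contact_force: [0.9, -0.3, -1.1]
opening: 0.226
```

```bash
python3 -c "
from h import *
go(630,3,260,1.6)
"
```

```text
grasp [370.  308.4 288.2] yaw 2.812 tilt [-0.06  -0.018] op 0.226 t 10.97 F [ 0.9 -0.3 -1.1] need [ 260.  -305.4  -28.2] -1.212
[[-22, -13, 1], 0.076] [[-23, -11, 1], 0.076] [[-23, -9, 1], 0.076] [[-24, -8, 1], 0.076] [[-24, -6, 1], 0.076] [[-25, -4, 1], 0.076] [[-25, -2, 1], 0.076] [[-25, 0, 1], 0.076] [[-25, 2, 1], 0.076] [[-25, 4, 1], 0.076] [[-24, 6, 1], 0.076] [[-24, 7, 1], 0.076] [[-23, 9, 1], 0.076] [[-23, 11, 1], 0.076] [[-22, 13, 1], 0.076] [[-21, 14, 1], 0.076]
```

Request:
step_arm(commands=[[[-22,-13,0],0.076,0.05],[[-23,-11,0],0.076,0.05],[[-23,-9,0],0.076,0.05],[[-24,-8,0],0.076,0.05],[[-24,-6,0],0.076,0.05],[[-25,-4,0],0.076,0.05],[[-25,-2,0],0.076,0.05],[[-25,0,0],0.076,0.05],[[-25,2,0],0.076,0.05],[[-25,4,0],0.076,0.05],[[-24,6,0],0.076,0.05],[[-24,7,0],0.076,0.05],[[-23,9,0],0.076,0.05],[[-23,11,0],0.076,0.05],[[-22,13,0],0.076,0.05],[[0,0,0],0,0.05]])

```text
clock: 12.98
eef_pos: [620.5, 10.1, 259.0]
tcp_rot: [-3.058, 0.017, 1.638]
contact_force: [-0.4, 0.4, -0.1]
opening: 0.223
```

```bash
python3 -c "
from h import *
go(630,23,220,1.6)
"
```

```text
grasp [606.9   6.4 259.6] yaw 1.638 tilt [-0.082 -0.022] op 0.223 t 12.97 F [-0.4  0.4 -0.1] need [ 23.1  16.6 -39.6] -0.038
[[8, 14, 19], 0.019] [[8, 14, 19], 0.019]
```

Request:
step_arm(commands=[[[8,14,19],0.019,0.05],[[8,14,19],0.019,0.05],[[0,0,10],0,0.05],[[0,0,0],0,0.05]])

```text
clock: 13.48
eef_pos: [640.5, 28.3, 204.3]
tcp_rot: [-3.053, 0.019, 1.604]
contact_force: [0.2, -0.5, 0.2]
opening: 0.224
```

```bash
python3 -c "
from h import *
go(630,23,188,1.6)
cv2.imwrite('pics/w6.png',grab_frame('wrist'))
"
```

```text
grasp [625.9  24.7 205. ] yaw 1.604 tilt [-0.088 -0.022] op 0.224 t 13.47 F [ 0.2 -0.5  0.2] need [  4.1  -1.7 -17. ] -0.004
[[-1, 6, 17], 0.004]
```

View pics/w6.png

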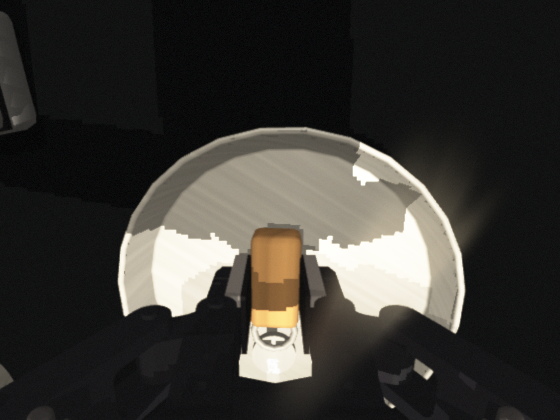

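The fob (252–300, 230–327) is over the dish, which spans columns 122–463. Lower the last bit and release.

Request:
step_arm(commands=[[[-1,5,10],0,0.05],[[0,0,6],0,0.05],[[0,0,0],0,0.05]])

```text
clock: 13.9
eef_pos: [644.5, 26.7, 188.8]
tcp_rot: [-3.055, 0.019, 1.604]
contact_force: [0.3, 0.2, -0.3]
opening: 0.222
```

Request:
step_arm(commands=[[[0,0,0],0,0.45],[[0,0,0],0,0.45],[[0,0,0],0,0.45],[[0,0,-20],0,0.6],[[0,0,-40],0,0.6],[[0,0,-40],0,0.6],[[0,0,0],0,0.6]])

```text
clock: 14.78
eef_pos: [654.2, 28.9, 296.5]
tcp_rot: [-3.059, 0.019, 1.604]
contact_force: [-0.4, 0.6, -0.4]
opening: 0.6
```

Request:
step_arm(commands=[[[0,0,0],0.15,0.6],[[0,0,0],0.15,0.6],[[0,0,0],0,0.6]])

```text
clock: 15.15
eef_pos: [653.8, 29.0, 298.3]
tcp_rot: [-3.069, 0.043, 1.298]
contact_force: [-0.3, 0.2, -0.4]
opening: 0.602
```

Request:
step_arm(commands=[[[0,40,0],0,0.6],[[0,40,0],0,0.6],[[0,0,0],0,0.6]])

```text
clock: 15.52
eef_pos: [731.6, 7.1, 292.1]
tcp_rot: [-3.067, 0.042, 1.31]
contact_force: [-0.3, -0.1, -0.5]
opening: 0.599
```

Request:
step_arm(commands=[[[0,-40,0],0,0.6],[[0,-40,0],0,0.6],[[0,0,0],0,0.6]])

```text
clock: 15.9
eef_pos: [650.0, 28.5, 296.5]
tcp_rot: [-3.062, 0.042, 1.318]
contact_force: [0.8, 0.2, 0.0]
opening: 0.602
```

```bash
python3 -c "
from h import *
go(630,23,188,1.6); print(np.round(sense()['qpos'],3))
"
```

```text
grasp [635.6  25.  297.2] yaw 1.318 tilt [-0.087 -0.021] op 0.602 t 15.9 F [0.8 0.2 0. ] need [  -5.6   -2.  -109.2] 0.282
[[0, 1, 27], -0.071] [[0, 1, 27], -0.071] [[0, 1, 27], -0.071] [[0, 1, 27], -0.071] 
[ 0.046  0.525  1.628 -0.019  1.077  0.311]
```

Request:
step_arm(commands=[[[-40,-9,0],0,0.6],[[-40,-9,0],0,0.6],[[-40,-9,0],0,0.6],[[0,0,0],0,0.6]])

```text
clock: 16.4
eef_pos: [592.5, -82.8, 304.4]
tcp_rot: [-3.063, 0.042, 1.328]
contact_force: [0.6, 0.1, -0.8]
opening: 0.607
```

```bash
python3 -c "
from h import *
go(424,-89,295,1.318); print(np.round(sense()['qpos'],3))
"
```

```text
grasp [578.3 -86.3 305. ] yaw 1.328 tilt [-0.086 -0.022] op 0.607 t 16.4 F [ 0.6  0.1 -0.8] need [-154.3   -2.7  -10. ] -0.01
[[-10, -37, 6], 0.003] [[-10, -37, 6], 0.003] [[-10, -37, 6], 0.003] [[-10, -37, 6], 0.003] 
[-0.132  0.443  1.747 -0.038  1.035  0.133]
```

Request:
step_arm(commands=[[[-40,8,0],-0.1,0.6],[[-40,4,0],-0.1,0.6],[[-40,0,0],-0.1,0.6],[[-40,-3,0],-0.1,0.6],[[0,0,0],0,0.6]])

```text
clock: 17.02
eef_pos: [590.3, -245.7, 308.7]
tcp_rot: [-3.057, 0.006, 1.749]
contact_force: [0.2, 0.8, -0.4]
opening: 0.599
```

```bash
python3 -c "
from h import *
go(424,-89,295,1.318); print(np.round(sense()['qpos'],3))
"
```

```text
grasp [ 576.7 -249.2  309.3] yaw 1.749 tilt [-0.083 -0.021] op 0.599 t 17.02 F [ 0.2  0.8 -0.4] need [-152.7  160.2  -14.3] -0.431
[[31, -20, 4], 0.072] [[29, -22, 4], 0.072] [[28, -24, 4], 0.072] [[26, -26, 4], 0.072] [[24, -28, 4], 0.072] [[22, -30, 4], 0.072] 
[-0.383  0.491  1.654 -0.058  1.066 -0.532]
```

Request:
step_arm(commands=[[[39,7,0],0.15,0.7],[[40,1,0],0.15,0.7],[[40,-5,0],0.15,0.7],[[39,-11,0],0.15,0.7],[[37,-16,0],0.15,0.7],[[34,-22,0],0.15,0.7],[[30,-26,0],0.15,0.7],[[26,-31,0],0.15,0.7],[[21,-34,0],0.15,0.7],[[0,0,0],0,0.7]])

```text
clock: 18.27
eef_pos: [597.3, 139.6, 300.3]
tcp_rot: [-3.129, 0.082, 0.359]
contact_force: [-0.9, 0.2, 0.1]
opening: 0.7
```

Request:
step_arm(commands=[[[-16,37,0],-0.15,0.7],[[-21,34,0],-0.15,0.7],[[-26,31,0],-0.15,0.7],[[-30,26,0],-0.15,0.7],[[-34,22,0],-0.15,0.7],[[-37,16,0],-0.15,0.7],[[-39,11,0],-0.15,0.7],[[-40,5,0],-0.15,0.7],[[0,0,0],0,0.7]])

```text
clock: 19.4
eef_pos: [589.5, -188.2, 305.9]
tcp_rot: [-3.059, 0.013, 1.62]
contact_force: [-0.3, -0.3, -0.1]
opening: 0.698
```

```bash
python3 -c "
from h import *
go(424,-89,295,1.318); print(np.round(sense()['qpos'],3))
"
```

```text
grasp [ 576.  -190.9  306.5] yaw 1.62 tilt [-0.082 -0.017] op 0.698 t 19.4 F [-0.3 -0.3 -0.1] need [-152.   101.9  -11.5] -0.302
[[22, -29, 4], 0.06] [[20, -30, 4], 0.06] [[18, -32, 4], 0.06] [[16, -33, 4], 0.06] [[14, -33, 4], 0.06] 
[-0.3    0.467  1.702 -0.046  1.047 -0.325]
```

Request:
step_arm(commands=[[[0,0,0],0.17,0.85],[[0,0,0],0.17,0.85],[[0,0,0],0.17,0.85],[[0,0,0],0.17,0.85],[[0,0,0],0.17,0.85],[[0,0,0],0.17,0.85],[[0,0,0],0.17,0.85],[[0,0,0],0.17,0.85],[[0,0,0],0.16,0.85],[[0,0,0],0,0.85]])

```text
clock: 20.65
eef_pos: [587.6, -178.2, 304.6]
tcp_rot: [3.134, 0.088, 0.05]
contact_force: [-0.2, 0.7, 1.4]
opening: 0.85
```

```bash
python3 -c "
from h import *
go(424,-89,295,.1)
"
```

```text
grasp [ 573.2 -180.1  305.2] yaw 0.05 tilt [-0.087 -0.012] op 0.85 t 20.65 F [-0.2  0.7  1.4] need [-149.2   91.1  -10.2] 0.05
[[-29, -20, 4], -0.01] [[-28, -20, 4], -0.01] [[-28, -20, 4], -0.01] [[-28, -21, 4], -0.01] [[-28, -21, 4], -0.01]
```

Request:
step_arm(commands=[[[-29,-19,5],-0.01,0.85],[[-28,-19,5],-0.01,0.85],[[-28,-20,5],-0.01,0.85],[[-28,-20,5],-0.01,0.85],[[-28,-20,5],-0.01,0.85],[[0,0,0],0,0.85],[[0,0,0],0,0.85]])

```text
clock: 21.52
eef_pos: [433.0, -86.3, 291.2]
tcp_rot: [-3.142, 0.087, 0.13]
contact_force: [-0.6, -0.8, 0.7]
opening: 0.851
```

```bash
python3 -c "
from h import *
go(424,-89,240,.1)
m=camera_model('wrist');im=grab_frame('wrist')
X=[[424+29*np.cos(a),-89+29*np.sin(a),30] for a in np.arange(0,6.28,.4)]
for p in proj(m,X): cv2.circle(im,tuple(int(i) for i in p),2,(255,0,0),-1)
cv2.imwrite('pics/w7.png',im);np.save('m7.npy',m,allow_pickle=True)
"
```

```text
grasp [418.8 -88.1 291.8] yaw 0.13 tilt [-0.086 -0.011] op 0.851 t 21.52 F [-0.6 -0.8  0.7] need [  5.2  -0.9 -51.8] -0.03
[[5, 1, 26], 0.015] [[5, 1, 26], 0.015]
```

View pics/w7.png

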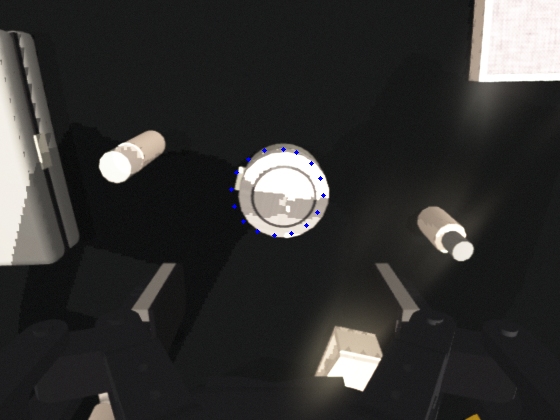

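Tin seen at (284,191), ~5 px right of prediction. The offset is to the right in the tool frame every time, so it is wrist calibration bias; I'll trust the fixed cameras. Balm (115,165) and eye-drops (460,245) are clear of the fingers.

Request:
step_arm(commands=[[[5,1,30],0.01,0.85],[[4,1,30],0.01,0.85],[[5,1,30],0,0.85],[[0,0,12],0,0.85],[[0,0,0],0,0.85]])

```text
clock: 22.2
eef_pos: [443.9, -90.7, 186.5]
tcp_rot: [3.138, 0.081, 0.112]
contact_force: [-0.1, -0.1, 0.1]
opening: 0.853
```

```bash
python3 -c "
from h import *
go(424,-90,184,.12)
"
```

```text
grasp [430.7 -92.7 187. ] yaw 0.112 tilt [-0.08  -0.012] op 0.853 t 22.2 F [-0.1 -0.1  0.1] need [-6.7  2.7 -3. ] 0.008
[[-6, -3, 3], -0.008]
```

Request:
step_arm(commands=[[[-6,-2,3],0,0.85],[[0,0,0],0,0.85],[[0,0,0],0,0.4],[[0,0,0],0,0.4],[[0,0,0],0,0.4],[[0,0,0],0,0.4],[[0,0,0],0,0.4]], force=40)

```text
clock: 23.08
eef_pos: [438.4, -89.5, 186.8]
tcp_rot: [3.137, 0.076, 0.112]
contact_force: [0.5, 1.5, -0.9]
opening: 0.659
```

Request:
step_arm(commands=[[[0,0,-25],0,0.4],[[0,0,-40],0,0.4],[[0,0,-45],0,0.4],[[0,0,0],0,0.4]])

```text
clock: 23.58
eef_pos: [446.7, -88.0, 298.7]
tcp_rot: [3.138, 0.079, 0.112]
contact_force: [-0.4, -0.2, -1.4]
opening: 0.656
```

```bash
python3 -c "
from h import *
go(604,375,295,.12)
"
```

```text
grasp [433.8 -90.1 299.3] yaw 0.112 tilt [-0.078 -0.013] op 0.656 t 23.57 F [-0.4 -0.2 -1.4] need [170.2 465.1  -4.3] 0.008
[[17, -34, -1], -0.001] [[17, -34, -1], -0.001] [[17, -34, -1], -0.001] [[17, -34, -1], -0.001] [[17, -34, -1], -0.001] [[17, -34, -1], -0.001] [[17, -34, -1], -0.001] [[17, -34, -1], -0.001] [[17, -34, -1], -0.001] [[17, -34, -1], -0.001] [[17, -34, -1], -0.001] [[17, -34, -1], -0.001] [[17, -34, -1], -0.001]
```

Request:
step_arm(commands=[[[17,-34,-1],0,0.4],[[17,-34,-1],0,0.4],[[17,-34,-1],0,0.4],[[17,-34,-1],0,0.4],[[17,-34,-1],0,0.4],[[17,-34,-1],0,0.4],[[17,-34,-1],0,0.4],[[17,-34,-1],0,0.4],[[17,-34,-1],0,0.4],[[17,-34,-1],0,0.4],[[17,-34,-1],0,0.4],[[17,-34,-1],0,0.4],[[0,0,0],0,0.4],[[0,0,0],0,0.4]])

```text
clock: 25.32
eef_pos: [602.4, 351.5, 270.1]
tcp_rot: [3.13, 0.102, 0.109]
contact_force: [-0.1, -0.9, -0.7]
opening: 0.657
```

```bash
python3 -c "
from h import *
go(604,375,240,.12)
"
```

```text
grasp [585.9 347.8 270.9] yaw 0.109 tilt [-0.1   -0.022] op 0.657 t 25.32 F [-0.1 -0.9 -0.7] need [ 18.1  27.2 -30.9] 0.011
[[12, -13, 14], -0.005] [[12, -13, 14], -0.005]
```

Request:
step_arm(commands=[[[12,-14,14],0,0.4],[[12,-14,14],0,0.4],[[0,0,0],0,0.4]])

```text
clock: 25.7
eef_pos: [620.1, 379.3, 236.9]
tcp_rot: [3.129, 0.105, 0.107]
contact_force: [-0.5, -0.5, -0.3]
opening: 0.661
```

```bash
python3 -c "
from h import *
go(604,375,193,.12)
m=camera_model('wrist');im=grab_frame('wrist')
u=np.array([.1305,.9914,0]);v=np.array([.9914,-.1305,0]);c=np.array([593,288,15])
for p in proj(m,[c+a*v+b*u for a,b in ((46,135),(-46,135),(41,42.5),(-41,42.5))]): cv2.circle(im,tuple(int(i) for i in p),4,(255,0,0),-1)
cv2.imwrite('pics/w8.png',im)
"
```

```text
grasp [603.2 375.3 237.8] yaw 0.107 tilt [-0.102 -0.024] op 0.661 t 25.7 F [-0.5 -0.5 -0.3] need [  0.8  -0.3 -44.8] 0.013
[[3, 0, 22], -0.006] [[3, 0, 22], -0.006]
```

View pics/w8.png

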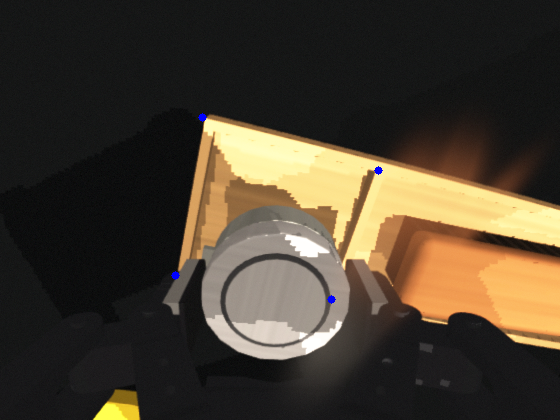

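The tin is over the short bay, and box corners match the prediction. Lower and release, opening only a little.

Request:
step_arm(commands=[[[2,0,20],0,0.4],[[2,0,18],0,0.4],[[1,0,7],0,0.4],[[0,0,0],0,0.4]])

```text
clock: 26.25
eef_pos: [620.3, 377.0, 189.7]
tcp_rot: [3.128, 0.104, 0.106]
contact_force: [-0.2, -1.3, 3.7]
opening: 0.657
```

```bash
python3 -c "
from h import *
go(604,375,191,.12)
"
```

```text
grasp [603.4 372.9 190.6] yaw 0.106 tilt [-0.102 -0.024] op 0.657 t 26.25 F [-0.2 -1.3  3.7] need [0.6 2.1 0.4] 0.014
[[1, -2, 0], -0.014]
```

Request:
step_arm(commands=[[[0,0,0],0,0.78],[[0,0,0],0,0.78],[[0,0,0],0,0.78],[[-2,0,-25],0,0.78],[[-3,0,-35],0,0.78],[[-3,0,-40],0,0.78],[[0,0,0],0,0.78]])

```text
clock: 27.12
eef_pos: [622.7, 378.9, 293.9]
tcp_rot: [3.129, 0.103, 0.107]
contact_force: [0.2, -0.4, 0.4]
opening: 0.779
```

```bash
python3 -c "
from h import *
go(427,95,290,.172)
"
```

```text
grasp [606.1 375.  294.8] yaw 0.107 tilt [-0.101 -0.024] op 0.779 t 27.12 F [ 0.2 -0.4  0.4] need [-179.1 -280.    -4.8] 0.065
[[-23, 29, 3], -0.007] [[-23, 29, 3], -0.007] [[-23, 28, 3], -0.007] [[-24, 28, 3], -0.007] [[-24, 28, 3], -0.007] [[-24, 28, 3], -0.007] [[-24, 28, 3], -0.007] [[-24, 28, 3], -0.007] [[-25, 27, 3], -0.007]
```

Request:
step_arm(commands=[[[-23,29,2],-0.007,0.85],[[-23,29,2],-0.007,0.85],[[-23,28,2],-0.007,0.85],[[-24,28,2],-0.007,0.85],[[-24,28,2],-0.007,0.85],[[-24,28,2],-0.007,0.85],[[-24,28,2],-0.007,0.85],[[-24,28,2],-0.007,0.85],[[-22,25,2],-0.007,0.85],[[0,0,0],0,0.85],[[0,0,0],0,0.85]])

```text
clock: 28.5
eef_pos: [438.3, 92.9, 294.9]
tcp_rot: [3.135, 0.109, 0.173]
contact_force: [0.0, 0.1, -0.5]
opening: 0.846
```

```bash
python3 -c "
from h import *
go(427,94,240,.172)
m=camera_model('wrist');im=grab_frame('wrist')
c=np.array([427.2,95,42]);a=np.array([np.cos(.172),np.sin(.172),0]);b=np.array([-a[1],a[0],0])
for p in proj(m,[c+i*75*a+j*28*b for i in(-1,1) for j in (-1,1)]): cv2.circle(im,tuple(int(i) for i in p),4,(255,0,0),-1)
t=camera_model('top');T=grab_frame('top')
for n,X in (('balm',[440.1,2,65]),('eye',[410.6,-199.6,53])): print(n,proj(t,X))
T=cv2.resize(T[100:260,60:440],(760,320));im=cv2.resize(im,(400,300));cv2.imwrite('pics/w9.png',cv2.copyMakeBorder(np.vstack([cv2.copyMakeBorder(im[:280],0,0,0,360,0),T]),0,0,0,0,0))
"
```

```text
grasp [420.8  88.8 295.9] yaw 0.173 tilt [-0.106 -0.025] op 0.846 t 28.5 F [ 0.   0.1 -0.5] need [  6.2   5.2 -55.9] -0.001
[[7, -2, 27], 0.0] [[7, -2, 27], 0.0] 
balm [[273.  200.2]]
eye [[351.4 210. ]]
```

View pics/w9.png

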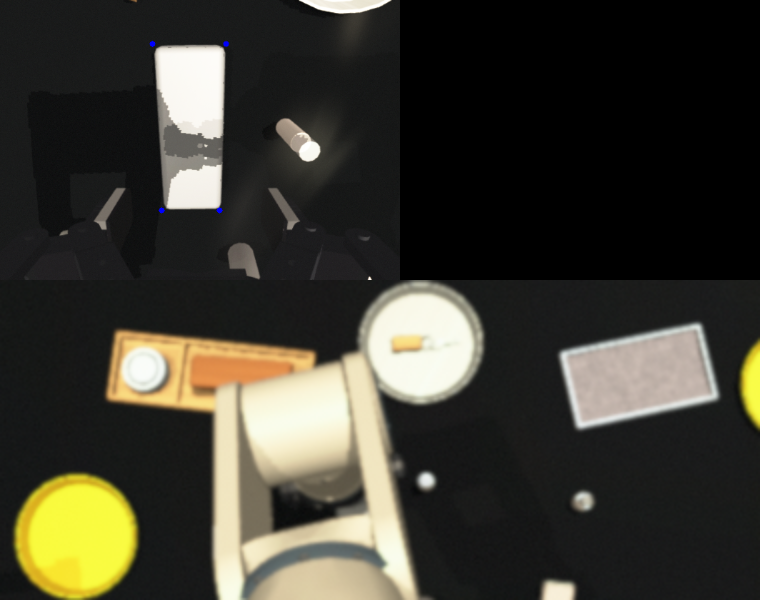

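The tin, brush and key sit in their places, the bystanders are where they were, and the case matches the predicted corners. Grip the case.

Request:
step_arm(commands=[[[9,-3,30],0,0.85],[[7,-2,30],0,0.85],[[4,0,30],0,0.85],[[1,0,14],0,0.85],[[0,0,0],0,0.85]])

```text
clock: 29.22
eef_pos: [450.5, 102.7, 186.5]
tcp_rot: [3.135, 0.105, 0.177]
contact_force: [-1.0, -0.8, 0.0]
opening: 0.853
```

```bash
python3 -c "
from h import *
go(427,95,188,.172)
"
```

```text
grasp [433.7  98.6 187.4] yaw 0.177 tilt [-0.102 -0.025] op 0.853 t 29.23 F [-1.  -0.8  0. ] need [-6.7 -3.6  0.6] -0.005
[[-7, 2, 0], 0.005]
```

Request:
step_arm(commands=[[[-7,2,0],0.005,0.85],[[0,0,0],0,0.85],[[0,0,0],0,0.4],[[0,0,0],0,0.4],[[0,0,0],0,0.4],[[0,0,0],0,0.4],[[0,0,0],0,0.4]], force=60)

```text
clock: 30.1
eef_pos: [444.8, 99.6, 190.3]
tcp_rot: [3.135, 0.1, 0.172]
contact_force: [-0.5, -0.5, -1.9]
opening: 0.643
```

Request:
step_arm(commands=[[[-2,0,-25],0,0.4],[[-4,0,-40],0,0.4],[[-5,0,-50],0,0.4],[[0,0,0],0,0.4]])

```text
clock: 30.6
eef_pos: [445.0, 100.4, 308.0]
tcp_rot: [3.135, 0.102, 0.172]
contact_force: [-0.1, -0.1, -2.0]
opening: 0.643
```

```bash
python3 -c "
from h import *
go(579.5,-290,300,.172)
"
```

```text
grasp [428.5  96.4 308.9] yaw 0.172 tilt [-0.1   -0.024] op 0.643 t 30.6 F [-0.1 -0.1 -2. ] need [ 151.  -386.4   -8.9] 0.0
[[8, 37, 0], -0.0] [[8, 37, 0], -0.0] [[8, 37, 0], -0.0] [[8, 37, 0], -0.0] [[8, 37, 0], -0.0] [[8, 37, 0], -0.0] [[8, 37, 0], -0.0] [[8, 37, 0], -0.0] [[8, 37, 0], -0.0] [[8, 37, 0], -0.0] [[8, 37, 0], -0.0]
```

Request:
step_arm(commands=[[[8,37,-1],0,0.4],[[8,37,-1],0,0.4],[[8,37,-1],0,0.4],[[8,37,-1],0,0.4],[[8,37,-1],0,0.4],[[8,37,-1],0,0.4],[[8,37,-1],0,0.4],[[8,37,-1],0,0.4],[[8,37,-1],0,0.4],[[8,37,-1],0,0.4],[[0,0,0],0,0.4]])

```text
clock: 31.98
eef_pos: [588.1, -260.5, 295.0]
tcp_rot: [-3.14, 0.118, 0.175]
contact_force: [-0.7, -0.2, -2.1]
opening: 0.643
```

Request:
step_arm(commands=[[[0,0,0],-0.14,0.4],[[0,0,0],-0.14,0.4],[[0,0,0],-0.14,0.4],[[0,0,0],-0.14,0.4],[[0,0,0],-0.14,0.4],[[0,0,0],-0.14,0.4],[[0,0,0],-0.14,0.4],[[0,0,0],-0.14,0.4],[[0,0,0],-0.14,0.4],[[0,0,0],-0.14,0.4],[[0,0,0],-0.14,0.4],[[0,0,0],0,0.4]])

```text
clock: 33.48
eef_pos: [579.5, -248.7, 276.6]
tcp_rot: [-3.001, -0.023, 1.767]
contact_force: [-0.8, 0.0, -1.2]
opening: 0.642
```

```bash
python3 -c "
from h import *
go(579.5,-290,260,1.745)
"
```

```text
grasp [ 556.  -249.5  278.3] yaw 1.767 tilt [-0.142 -0.005] op 0.642 t 33.48 F [-0.8  0.  -1.2] need [ 23.5 -40.5 -18.3] -0.022
[[-22, 9, 7], 0.011] [[-22, 9, 7], 0.011]
```

```bash
cat > cs.py <<'E'
from h import *
def case():
    s=sense();R0=Ro.from_euler('xyz',[3.135,.100,.172]);p0=np.array([444.8,99.6,190.3]);C0=Ro.from_euler('z',.172)
    R=Ro.from_euler('xyz',s['tcp_rot']);p=np.array(s['eef_pos']);D=R*R0.inv()
    f=lambda X:(D.apply(np.array(X)-p0)+p).round(1)
    C=D*C0;o=np.array([427.5,95.5,0]);a=C0.apply([1,0,0]);b=C0.apply([0,1,0])
    print('centre',f(o),'yaw',C.as_euler('xyz')[2],'long tilt',C.apply([1,0,0])[2].round(3),'side tilt',C.apply([0,1,0])[2].round(3))
    for i in(-1,1):
        for j in(-1,1): print(i,j,f(o+i*75*a+j*28*b),end=' ')
    print()
    for j in(-1,1): print('tip',(R.apply([0,j*42,168])+p).round(1))
case(); go(579.5,-290,260,1.745)
E
python3 cs.py
```

```text
centre [ 551.9 -248.4   87.5] yaw 1.7523621749237543 long tilt 0.122 side tilt 0.147
-1 -1 [ 592.5 -316.1   74.2] -1 1 [ 538.2 -327.1   82.4] 1 -1 [ 565.6 -169.7   92.5] 1 1 [ 511.3 -180.7  100.7] 
tip [ 514.9 -257.8  116.2]
tip [ 596.4 -241.3  104.4]
grasp [ 556.  -249.5  278.3] yaw 1.767 tilt [-0.142 -0.005] op 0.642 t 33.48 F [-0.8  0.  -1.2] need [ 23.5 -40.5 -18.3] -0.022
[[-22, 9, 7], 0.011] [[-22, 9, 7], 0.011]
```

Request:
step_arm(commands=[[[-20,9,0],0.011,0.4],[[-20,9,0],0.011,0.4],[[0,0,0],0,0.4]])

```text
clock: 33.85
eef_pos: [603.9, -283.1, 270.6]
tcp_rot: [-2.997, -0.021, 1.736]
contact_force: [-0.1, 0.1, -1.5]
opening: 0.636
```

```bash
python3 cs.py; python3 -c "
from h import *
cv2.imwrite('pics/w10.png',grab_frame('wrist'))"
```

```text
centre [ 575.6 -282.4   81.6] yaw 1.720448907884613 long tilt 0.12 side tilt 0.151
-1 -1 [ 614.  -351.4   68.3] -1 1 [ 559.5 -360.6   76.8] 1 -1 [ 591.8 -204.1   86.3] 1 1 [ 537.2 -213.4   94.8] 
tip [ 538.4 -290.6  110.4]
tip [ 620.4 -276.7   98.3]
grasp [ 579.8 -283.6  272.3] yaw 1.736 tilt [-0.146 -0.003] op 0.636 t 33.85 F [-0.1  0.1 -1.5] need [ -0.3  -6.4 -12.3] 0.009
[[-7, 0, 12], -0.009]
```

View pics/w10.png

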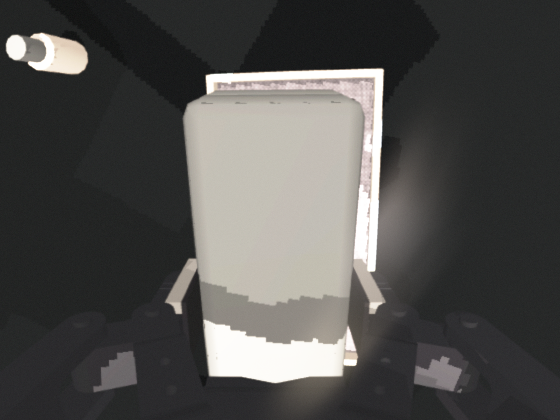

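```bash
python3 -c "
from h import *
go(583.5,-291.5,222,1.75,step=30)"
```

```text
grasp [ 579.2 -282.9  272.3] yaw 1.736 tilt [-0.147 -0.002] op 0.642 t 33.9 F [-0.3  0.5 -0.4] need [  4.3  -8.6 -50.3] 0.014
[[-5, 5, 25], -0.007] [[-5, 5, 25], -0.007]
```

Request:
step_arm(commands=[[[-5,5,25],-0.007,0.4],[[-5,5,25],-0.007,0.4],[[0,0,0],0,0.4]])

```text
clock: 34.28
eef_pos: [606.0, -288.2, 217.9]
tcp_rot: [-2.994, -0.026, 1.747]
contact_force: [-0.1, -0.2, -1.3]
opening: 0.642
```

```bash
python3 cs.py
```

```text
centre [ 577.1 -287.1   29. ] yaw 1.7313968441829442 long tilt 0.124 side tilt 0.153
-1 -1 [ 616.3 -355.6   15.4] -1 1 [ 561.8 -365.5   23.9] 1 -1 [ 592.5 -208.7   34. ] 1 1 [ 538.  -218.6   42.6] 
tip [ 540.1 -295.8   57.9]
tip [ 621.9 -280.9   45.6]
grasp [ 581.4 -288.4  219.7] yaw 1.747 tilt [-0.149 -0.001] op 0.642 t 34.27 F [-0.1 -0.2 -1.3] need [-1.9 -1.6 40.3] -0.002
[[0, -4, -20], 0.001] [[0, -4, -20], 0.001]
```

Request:
step_arm(commands=[[[0,1,8],0,0.4],[[0,1,5],0,0.4],[[0,0,3],0,0.4],[[0,0,0],0,0.4]])

```text
clock: 34.78
eef_pos: [606.1, -286.7, 204.9]
tcp_rot: [-2.997, -0.024, 1.746]
contact_force: [0.5, -0.2, 0.5]
opening: 0.642
```

```bash
python3 cs.py
```

```text
centre [ 577.7 -285.8   15.9] yaw 1.7305401025380878 long tilt 0.123 side tilt 0.151
-1 -1 [ 616.8 -354.3    2.4] -1 1 [ 562.3 -364.2   10.9] 1 -1 [ 593.1 -207.4   20.8] 1 1 [ 538.6 -217.2   29.3] 
tip [ 540.6 -294.4   44.7]
tip [ 622.4 -279.6   32.6]
grasp [ 581.9 -287.   206.6] yaw 1.746 tilt [-0.146 -0.002] op 0.642 t 34.77 F [ 0.5 -0.2  0.5] need [-2.4 -3.  53.4] -0.001
[[-1, -5, -26], 0.0] [[-1, -5, -26], 0.0]
```

Request:
step_arm(commands=[[[-3,0,4],0,0.4],[[0,0,4],0,0.4],[[0,0,0],0,0.4]])

```text
clock: 35.15
eef_pos: [606.6, -289.4, 200.5]
tcp_rot: [-3.0, -0.023, 1.745]
contact_force: [-0.6, -0.6, 0.2]
opening: 0.639
```

Request:
step_arm(commands=[[[0,0,0],0,0.7],[[0,0,0],0,0.7],[[0,0,0],0,0.72],[[0,0,0],0,0.75],[[0,0,0],0,0.75]])

```text
clock: 35.78
eef_pos: [606.7, -289.6, 200.3]
tcp_rot: [-3.001, -0.022, 1.745]
contact_force: [0.0, -0.0, -0.9]
opening: 0.75
```

```bash
python3 -c "
from h import *
go(579.5,-290,280,1.745,step=30)
cv2.imwrite('pics/w11.png',grab_frame('wrist'))"
```

```text
grasp [ 583.3 -290.   202. ] yaw 1.745 tilt [-0.142 -0.002] op 0.75 t 35.77 F [ 0.  -0.  -0.9] need [-3.8  0.  78. ] -0.0
[[1, -5, -26], 0.0] [[1, -5, -26], 0.0] [[1, -5, -26], 0.0]
```

View pics/w11.png

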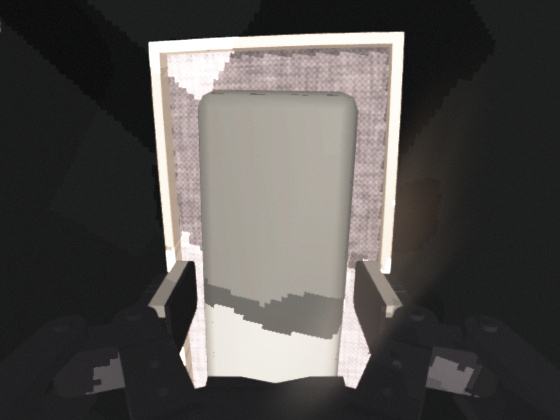

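The case lies within the tray with clear margins on both sides. Back off and check from above.

Request:
step_arm(commands=[[[0,-4,-26],0,0.75],[[0,-5,-40],0,0.75],[[0,-5,-40],0,0.75],[[-35,-20,-20],0,0.75],[[-40,-20,-20],0,0.75],[[-40,-20,0],0,0.75],[[-40,-20,0],0,0.75],[[-40,-20,0],0,0.75],[[-40,-20,0],0,0.75],[[-40,-20,0],0,0.75],[[0,0,0],0,0.75],[[0,0,0],0,0.75]])

```text
clock: 37.33
eef_pos: [522.7, -595.2, 364.8]
tcp_rot: [-3.0, -0.023, 1.747]
contact_force: [-0.0, -0.4, 0.0]
opening: 0.756
```

```bash
python3 -c "
from h import *
print(sense()['eef_pos'],sense()['clock'])
T=grab_frame('top');S=grab_frame('side')
cv2.imwrite('pics/t2.png',cv2.resize(T[90:300,60:480],(800,400),interpolation=3))
cv2.imwrite('pics/s2.png',cv2.resize(S[120:330,150:430],(800,600),interpolation=3))"
```

```text
[ 522.66970543 -595.15232218  364.82026664] 37.325
```

View pics/t2.png

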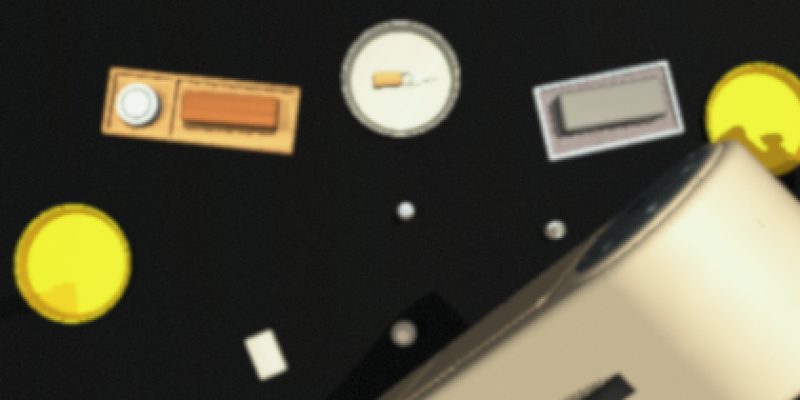

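View pics/s2.png

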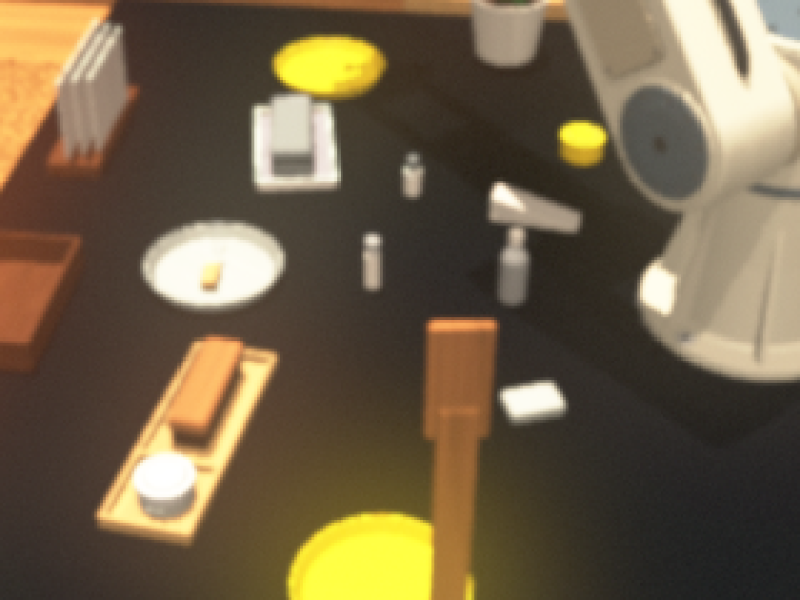

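```bash
python3 -c "
from h import *
t=camera_model('top')
f=lambda u,v,z: at(t,60+u*.525,90+v*.525,z)
def loc(p,c,yaw): d=p-np.array(c);return (np.array([[np.cos(yaw),np.sin(yaw)],[-np.sin(yaw),np.cos(yaw)]])@d).round(1)
C=np.mean([f(*q,47) for q in((557,94),(662,76),(669,112),(564,132))],0);print('case',C,loc(C,(579.5,-289.8),.1745))
B=np.mean([f(*q,46) for q in((183,89),(279,97),(277,128),(182,120))],0);print('brush',B,loc(B,(587.1,243.3),-.131))
T=f(137,103,34);print('tin',T,loc(T,(604.4,374.6),-.131))
print('fob',f(388,79,20),'balm',f(405,210,65),'eye',f(555,230,53))
"
```

```text
case [ 582.3   -288.475] [3.  0.8]
brush [587.475 239.825] [ 0.8 -3.4]
tin [601.6 373.2] [-2.6 -1.8]
fob [629.   22.7] balm [440.   3.] eye [ 408.7 -199.5]
```

All within tolerance, so I'm handing in.

```bash
python3 -c "
from rig import sign_off
print(sign_off())"
```

```text
the job is handed in; nothing more can be done
None
```

All four things are in their places and the job was handed in at about 37 s of the 109 s allowed. `sign_off()` gives no verdict.

My last check used one top picture for positions, with a side picture for a look by eye:

| Thing | Offset from target (mm) | Limit (mm) |
|---|---|---|
| Key fob in the dish | about 20 from the dish centre, on purpose so the key clears the wall | 50 |
| Case in the tray | 3.0 across, 0.8 along | 25 each way |
| Brush in the long bay | 0.8 across, -3.4 along | 23 / 20 |
| Tin in the short bay | -2.6 across, -1.8 along | 16 / 18 |
| Lip balm and eye drops | standing, moved 2 or less (measurement noise) | 30 |

- **Not measured:** resting heights and tilts. All four looked flat and upright in the pictures.
- **Tool tilt:** the tool gradually picked up tilt during sideways moves, to about 0.14 rad, and I could not command it back. I corrected positions for it. The case was let go slightly tilted, a little above the tray floor, and settled flat.
- **Camera disagreement:** the wrist camera showed things about 3–4 mm to the right of the fixed cameras in most close looks. I took that as wrist calibration error and mostly trusted the fixed cameras; the key and brush grasps leaned on the wrist view.

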